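Function-check the latching stop button of a test bench

ROBOT

A 6-joint arm with a two-finger parallel gripper is mounted at the origin on the work surface. World frame = base frame: x ahead of the robot, y to its left, z up, the work surface at z = 0. Lengths are in m, angles in rad, forces in N, time in s.
With the tool pointing down it reaches from about 0.35 to 0.85 m from the base axis. Payload 8.1 kg.
Tool frame: the origin (TCP) lies at the centre of the arm's flange, where the gripper is bolted on; the fingertips stand 186 mm ahead of it and the grasp point (between the pads) lies 167 mm ahead of it; z points along the fingers, y is the line along which they close (so a half turn about z gives the same grasp; the last joint's range is limited). The gripper opens to 93 mm and grips with 3 to 60 N. Pads are 15 mm wide; open, the fingers measure 128 mm over their backs; the gripper's body (75 mm by 188 mm) begins 65 mm behind the grasp point.
Start: joints at [1.223, 0.13, 1.488, -0, 1.523, -0.085], TCP at [0.156, 0.579, 0.405] pointing down, gripper open.
Joint ranges: [-2.96, 2.96], [-0.89, 2.26], [0.02, 2.5], [-1.34, 4.48], [0, 2.73], [-2.66, 2.66]. Speed limits (rad/s): [2.39, 2.39, 2.79, 3.14, 3.14, 3.14].

INTERFACE

Orientations are given as a rotation vector (axis times angle).
In Python, from plant import read_state, read_camera, camera_params, robot gives the robot as it stands.
- The arm moves only by the tool carry_out, never from a script. Its argument "targets" is a list of rows, each an object of numbers: "hand": the opening in per cent of the stroke, from 0 (shut) to 100 (fully open); "x", "y", "z": the shift along the tool's x, y, z in m; "ax", "ay", "az": the turn, a rotation vector about the tool's x, y, z in rad. In form: [{"hand": .., "x": .., "y": .., "z": .., "ax": .., "ay": .., "az": ..}, ...]. A call has 1 to 8 rows; each row is the pose to reach, as a shift and turn from the pose commanded when the call began, along the tool's axes at that moment; what a row does not reach only later rows make up. A row lasts 1/8 s, in which the tool goes at most 62.5 mm and 10.7 degrees, less where a joint would pass 70% of its speed; a pose out of reach is approached as far as the arm can. A call with a gripper value outside its range is refused whole. The fingers move at their own pace and stop on an object; "newtons" is the grip in N (left out, the last holds). Time passes only in rows, so rows that repeat a pose let the fingers close. It gives the time, the measured TCP pose, the force, the opening and the grip force at its end, in the units of the state.
- read_state(): the state, without advancing time (a new reading comes with each control period).
- read_camera(name): name is "scene" or "side" or "wrist"; returns (picture, depth): 420x560x3 uint8, blue, green, red; 420x560 float32, m along the optical axis (not along the pixel's ray), 0 where there is no reading.
- camera_params(name): a dict with "fx", "fy", "cx", "cy" (pixels), "position" and "rotation" of the camera in the world. Camera axes: x right, y up, looking along -z (the intrinsics and any distortion apply to the point x, -y, -z); pixel columns grow to the right and rows downward; lengths in m; the calibration is good to about 2 mm. A picture is of the moment at which its call begins: read the wrist's pose just before it. camera_params takes no time and is no camera call; for the wrist camera it gives the pose at the moment of the call.
- robot.close_job(): hands the job in; it is judged then, once.
The state is a dict: "t": time; "q": joint angles; "dq": joint speeds; "joint_torque": joint torques, N m; "tool_pos": TCP position; "orientation": TCP orientation; "force": force on the tool from outside, world axes, zero at the start; "wrist_torque": the same for the moment, N m; "opening": finger opening in m; "gripper_force": force on a finger pad.
Only numpy, scipy, OpenCV 4.12 (cv2) and the standard library are available. Lean on these libraries where they do the work, as an engineer would, in place of code of your own. Each camera call takes 0.05 s, during which the arm holds its last target. There are 200 camera calls.

TASK

Check the bench's stop button, the black mushroom head with a finger bar across it: push it in until it latches, take the finger off so that it is seen to stay in, then turn it clockwise by pushing sideways on the bar with a fingertip until it springs back out, and let go so that it turns back to rest. Only touch it: never pinch it or bear down hard on it. Leave the plain start button and the loose connector, circuit board and screwdriver alone.

Things in the scene. Friction and masses are not known exactly. Their poses are not given: they have to be found in the camera images.
- stop_box: the stop button's switch box, fixed to the bench: grey body with a white cover, 100 x 100 mm, 72 mm high, and on it a steel collar of 50 mm diameter up to 83 mm. Origin: centre of its underside, on the button's axis, z up. Its place and yaw vary, and it may stand on the left or on the right
- stop_bar (a point): centre of the top face of the finger bar on the stop button (black mushroom head, 60 mm diameter, rim 95 to 107 mm above the bench when out), on the button's vertical axis, 127 mm above the bench (119 when latched). The bar is grey, 56 mm long, 12 thick, and stands 20 above the head. x along the bar, y across, z up; it turns and sinks with the head. At turn 0 x is that of stop_box
- stop_press (a joint): how far the stop button is pushed in, m: 0 out, 0.010 full travel, against a hard stop. It takes 3 N at first and 5 to 7 N on the way in. Pushed to the end of its travel it latches with a little play, and rests at about 0.008 when let go; pushed less than that it springs back out
- stop_turn (a joint): turn of the mushroom head, rad: 0 at rest, grows clockwise seen from above, stop at 1.0; it cannot turn anticlockwise from 0. A spring turns it back (0.03 to 0.09 N m). Turning the latched button beyond about 0.65 (40 degrees) frees the latch: the head jumps up by 8 mm and, once let go, turns back to 0
- start_box: the start button's box, a bystander, of the same make and size as stop_box and fixed to the bench; its plain button (below) stands on its axis. Origin: centre of its underside
- start_top (a point): centre of the top of the start button: plain black mushroom head of 60 mm diameter with a flat grey disc and no bar, top 107 mm above the bench. Leave it alone
- start_press (a joint): how far the start button is pushed in, m: 0 out; a spring without a latch
- connector_mid (a point): centre of a loose round connector standing upright between the boxes, steel below, black above, 28 mm in diameter at most, 48 mm high. Leave it alone
- board_mid (a point): centre of a loose green circuit board lying flat beyond the boxes, 70 x 100 x 8 mm (parts on it up to 12 mm). Leave it alone
- driver_grip (a point): grip of a loose screwdriver, 150 mm long, lying flat beyond the boxes. Leave it alone
There are look-alikes about, which are no part of the job. What is shaped like the stop_box but green or red is not meant.

How it is judged:
On the way, in this order (a step that is already met when the one before it is completed fails the run):
1. the stop button is latched in, and nothing touches it (value of joint stop_press above 0.007 m and contact force between stop_box and anything else below 0.3 N), for 0.2 s.
2. the latched button is turned clockwise (value of joint stop_turn above 0.35 rad).
3. the button has sprung back out (value of joint stop_press below 0.0015 m), for 0.2 s.
At the end, for the whole second after the job is handed in: The stop button is out (pushed in less than 1.5 mm) and turned back to rest (less than 0.15 rad), the start button is out (less than 1.5 mm), and the connector, board and screwdriver lie within 12 mm of where they were (value of joint each of stop_press, start_press below 0.0015 m and value of joint stop_turn below 0.15 rad and distance of each of connector_mid, board_mid, driver_grip from where it was at the start of the episode below 0.012 m); the robot touches nothing.
It fails at once if the start button is pushed in by more than 2 mm (value of joint start_press above 0.002 m).
It fails at once if the stop button is gripped or borne down on: more than 36 N between the fingers and it (contact force between the fingers and stop_box above 36 N).
It fails at once if the connector, board or screwdriver is lifted or moved by more than 12 mm (distance of any of connector_mid, board_mid, driver_grip from where it was at the start of the episode above 0.012 m).
It also fails if it takes over 42 s, if anything falls off the work surface, if the arm or the gripper's body presses on something with over 40 N, if the wrist force passes 120 N, or if a joint passes its speed limit or range.

## Working session

There is one attempt and no reset: what is moved stays moved. The work goes in short steps, Python scripts to look and compute and a tool call to move; the robot and the scene stay as the last step left them, time stands still between calls to the robot, and variables do not carry over. Pictures are saved under pics/ and viewed, at most 10 in all, crops included, and the job is handed in when it is done.

Besides the shell and the picture viewer there is one more tool, called after "Request:" as name([rows], argument=value, ...), one row to a line, values as JSON. carry_out: Moves the arm, as the interface text tells. Its arguments: {"type":"object","properties":{"targets":{"type":"array","items":{"type":"object","properties":{"hand":{"type":"number"},"x":{"type":"number"},"y":{"type":"number"},"z":{"type":"number"},"ax":{"type":"number"},"ay":{"type":"number"},"az":{"type":"number"}}}},"newtons":{"type":"number"}},"required":["targets"]}

```bash
ls; mkdir -p pics
cat > h.py <<'E'
import numpy as np, cv2
from plant import read_state, read_camera, camera_params, robot
def cloud(name):
    p=camera_params(name); im,d=read_camera(name)
    v,u=np.mgrid[0:420,0:560]
    c=np.stack([(u-p['cx'])/p['fx']*d,-(v-p['cy'])/p['fy']*d,-d],-1)
    w=c@np.array(p['rotation']).reshape(3,3).T+np.array(p['position'])
    w[d==0]=np.nan
    return im,w
E
python3 - <<'E'
from h import *
print(read_state())
ims=[]
for n in("scene","side"):
    p=camera_params(n);print(n,p)
    im,w=cloud(n);np.save(n+'.npy',w);cv2.imwrite(f'pics/{n}.png',im)
E
```

```text
pics
{'t': 0.0, 'q': array([ 1.22259219e+00,  1.31128927e-01,  1.48924383e+00, -4.72158966e-05,
        1.52299014e+00, -8.54003057e-02]), 'dq': array([ 9.52122048e-05,  3.76701735e-04,  1.96005648e-03,  1.06508585e-03,
        9.11159839e-04, -1.18919425e-03]), 'joint_torque': array([-2.33260354e-03, -5.59837425e+01, -4.91757274e+01,  7.67346891e-02,
        3.54565296e-02, -1.50091469e-04]), 'tool_pos': array([0.15578491, 0.57919349, 0.40372587]), 'orientation': array([-4.11576764e-01, -3.11417700e+00,  2.73123313e-03]), 'force': array([0.94357549, 0.19605209, 0.62099867]), 'wrist_torque': array([-0.02744786,  0.03755198,  0.07840242]), 'gripper_force': 0.0, 'opening': 0.09301582486092017}
scene {'fx': 539.996721245304, 'fy': 539.996721245304, 'cx': 282.78950672373253, 'cy': 204.90367923773346, 'position': array([ 1.27977214, -0.53944613,  0.75293165]), 'rotation': array([0.9017752 , 0.3857817 , 0.78737897])}Traceback (most recent call last):
  File "<stdin>", line 6, in <module>
  File "h.py", line 7, in cloud
    w=c@np.array(p['rotation']).reshape(3,3).T+np.array(p['position'])
        ~~~~~~~~~~~~~~~~~~~~~~~~~~~~~~~^^^^^
ValueError: cannot reshape array of size 3 into shape (3,3)
```

```bash
sed -i "s/np.array(p\['rotation'\]).reshape(3,3).T/cv2.Rodrigues(np.array(p['rotation']))[0].T/" h.py
python3 - <<'E'
from h import *
for n in("scene","side"):
    im,w=cloud(n);np.save(n+'.npy',w);cv2.imwrite(f'pics/{n}.png',im)
    print(n,camera_params(n),np.nanpercentile(w[...,2],[5,25,50,75]))
E
```

```text
scene {'fx': 539.996721245304, 'fy': 539.996721245304, 'cx': 282.78950672373253, 'cy': 204.90367923773346, 'position': array([ 1.27977214, -0.53944613,  0.75293165]), 'rotation': array([0.9017752 , 0.3857817 , 0.78737897])} [-0.74975472 -0.00091755  0.0011011   0.00335162]
side {'fx': 450.3431715107598, 'fy': 450.3431715107598, 'cx': 273.13479418363727, 'cy': 204.50878481999638, 'position': array([ 0.32250182, -0.68480039,  0.65051148]), 'rotation': array([ 0.96585399, -0.19858139, -0.32275795])} [-7.51803747e-01 -9.09178815e-02  2.89049906e-04  2.45392571e-03]
```

View pics/scene.png

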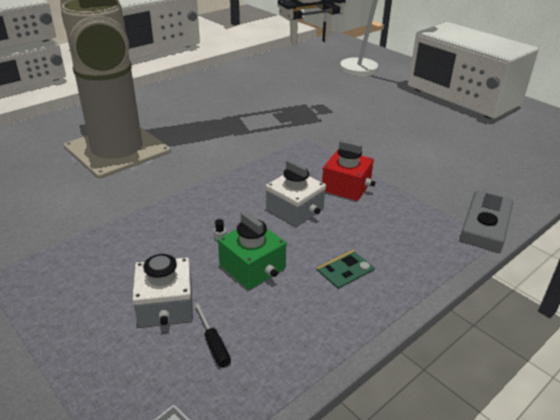

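View pics/side.png

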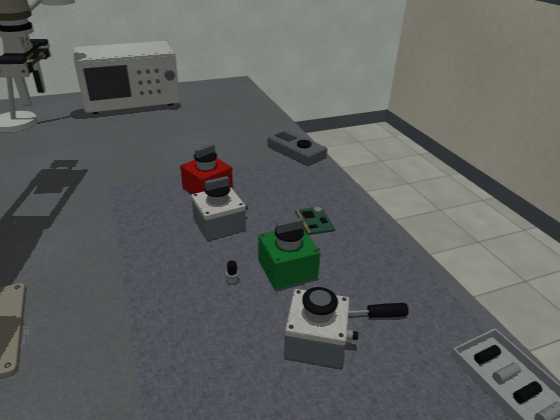

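Candidates in the scene view:
- White/grey box at (296,190), with a barred head. This fits stop_box.
- Green box at (252,250) and red box at (348,172). Both have barred heads but the wrong colour.
- White box at (162,290), with a plain head and no bar. This is start_box.

In the side view, stop_box is at (218,207). I'll confirm it with an enlarged crop and measure it.

Run:
```python
from h import *
im=cv2.imread('pics/scene.png');sd=cv2.imread('pics/side.png')
a=cv2.resize(im[145:235,250:340],(400,400),interpolation=2);b=cv2.resize(sd[165:245,180:260],(400,400),interpolation=2)
cv2.imwrite('pics/crop.png',np.hstack([a,b]))
for n,(u0,u1,v0,v1) in {'scene':(262,330,158,225),'side':(190,250,172,240)}.items():
    w=np.load(n+'.npy');i={'scene':im,'side':sd}[n]
    P=w[v0:v1,u0:u1].reshape(-1,3);C=i[v0:v1,u0:u1].reshape(-1,3)
    white=(C.min(1)>140)&(abs(P[:,2]-.072)<.008)
    r=cv2.minAreaRect(P[white][:,:2].astype(np.float32));print(n,'cover',white.sum(),r)
    c=np.array(r[0]); 
    near=np.hypot(*(P[:,:2]-c).T)<.05
    bar=near&(P[:,2]>.116)&(P[:,2]<.135)
    B=P[bar];m=B.mean(0);u,s,vt=np.linalg.svd(B[:,:2]-m[:2]);print('bar',bar.sum(),m,B[:,2].max(),np.degrees(np.arctan2(vt[0,1],vt[0,0])),np.ptp((B[:,:2]-m[:2])@vt.T,axis=0))
    head=near&(abs(P[:,2]-.105)<.006);print('head',head.sum(),cv2.minEnclosingCircle(P[head][:,:2].astype(np.float32)))
```

```text
scene cover 629 ((0.5284053087234497, 0.1823156177997589), (0.10062545537948608, 0.10149475187063217), 4.912773132324219)
bar 150 [0.52960648 0.1809636  0.12380369] 0.1305991814048807 7.265418468365144 [0.05800339 0.01461807]
head 228 ((0.5292906761169434, 0.18156318366527557), 0.030435938388109207)
side cover 443 ((0.5262089967727661, 0.18201316893100739), (0.09575808048248291, 0.09911030530929565), 5.331515789031982)
bar 152 [0.52695274 0.17856887 0.12348526] 0.12827268902665834 -174.544045522535 [0.0558499  0.01602224]
head 219 ((0.5271546244621277, 0.17668363451957703), 0.029254576191306114)
```

View pics/crop.png

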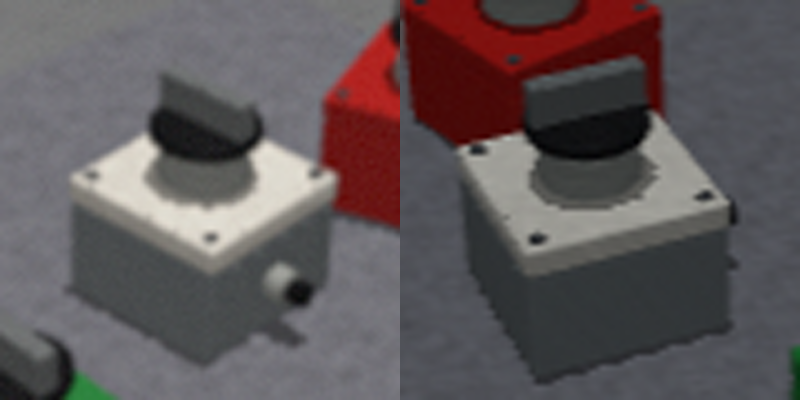

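The crop confirms it: a white cover, grey body and black head with a grey bar, next to the red look-alike. The axis is at about (0.528, 0.181), the yaw is about 5° and the sizes match. Next I'll work out the approach.

```bash
cat >> h.py <<'E'
def goto(x,y,z,yaw):  # tool x along -(bar x), pointing down
    s=read_state();R=cv2.Rodrigues(s['orientation'])[0]
    c,n=np.cos(yaw),np.sin(yaw);G=np.array([[-c,n,0],[-n,-c,0],[0,0,1.]])@np.diag([1,-1,-1.])
    print('t',s['t'],'pos',s['tool_pos'].round(4),'F',s['force'].round(2),'open',s['opening'],'shift',(R.T@(np.array([x,y,z])-s['tool_pos'])).round(4),'rot',cv2.Rodrigues(R.T@G)[0].ravel().round(4))
E
python3 -c "
from h import *
goto(.528,.181,.40,np.radians(5.2))"
```

```text
t 0.15 pos [0.1558 0.5792 0.4039] F [ 0.31 -0.08 -0.14] open 0.09315468735750328 shift [-0.4629 -0.2879  0.0043] rot [-1.400e-03 -3.000e-04 -3.535e-01]
```

Request:
carry_out([
  {"hand":0,"x":-0.058,"y":-0.036,"z":0,"az":-0.044},
  {"hand":0,"x":-0.106,"y":-0.066,"z":0,"az":-0.088},
  {"hand":0,"x":-0.154,"y":-0.096,"z":0,"az":-0.132},
  {"hand":0,"x":-0.202,"y":-0.126,"z":0,"az":-0.176},
  {"hand":0,"x":-0.25,"y":-0.156,"z":0,"az":-0.22},
  {"hand":0,"x":-0.3,"y":-0.187,"z":0,"az":-0.264},
  {"hand":0,"x":-0.35,"y":-0.218,"z":0,"az":-0.308},
  {"hand":0,"x":-0.395,"y":-0.246,"z":0,"az":-0.354},
], newtons=20)

```text
schema error: expected keys hand, x, y, z, ax, ay, az
```

```bash
python3 -c "
from h import *
goto(.528,.181,.40,np.radians(5.2))"
```

```text
t 0.15 pos [0.1558 0.5792 0.4039] F [ 0.31 -0.08 -0.14] open 0.09315468735750328 shift [-0.4629 -0.2879  0.0043] rot [-1.400e-03 -3.000e-04 -3.535e-01]
```

Request:
carry_out([
  {"hand":0,"x":-0.05,"y":-0.031,"z":0,"ax":0,"ay":0,"az":-0.044},
  {"hand":0,"x":-0.1,"y":-0.062,"z":0,"ax":0,"ay":0,"az":-0.088},
  {"hand":0,"x":-0.15,"y":-0.093,"z":0,"ax":0,"ay":0,"az":-0.132},
  {"hand":0,"x":-0.2,"y":-0.124,"z":0,"ax":0,"ay":0,"az":-0.176},
  {"hand":0,"x":-0.25,"y":-0.155,"z":0,"ax":0,"ay":0,"az":-0.22},
  {"hand":0,"x":-0.3,"y":-0.187,"z":0,"ax":0,"ay":0,"az":-0.264},
  {"hand":0,"x":-0.35,"y":-0.218,"z":0,"ax":0,"ay":0,"az":-0.308},
  {"hand":0,"x":-0.395,"y":-0.246,"z":0,"ax":0,"ay":0,"az":-0.354},
], newtons=20)

```text
t: 1.15
tool_pos: [0.4744, 0.2374, 0.4046]
orientation: [0.145, -3.138, 0.0]
force: [0.3, -0.3, 0.2]
opening: 0.0176
gripper_force: 0.0
```

Run:
```python
from h import *
goto(.528,.181,.40,np.radians(5.2))
p=camera_params('wrist');print(p)
im,w=cloud('wrist');cv2.imwrite('pics/wrist.png',im);np.save('wrist.npy',w)
P=w.reshape(-1,3);C=im.reshape(-1,3)
near=np.hypot(P[:,0]-.528,P[:,1]-.181)<.05
B=P[near&(P[:,2]>.116)&(P[:,2]<.14)]
if len(B):
    m=B.mean(0);vt=np.linalg.svd(B[:,:2]-m[:2],full_matrices=False)[2]
    print(len(B),m,np.degrees(np.arctan2(vt[0,1],vt[0,0])),np.ptp((B[:,:2]-m[:2])@vt.T,axis=0))
```

```text
t 1.15 pos [0.4744 0.2374 0.4046] F [ 0.32 -0.25  0.21] open 0.017630687187551213 shift [-0.0481 -0.0611  0.0046] rot [-0.0001 -0.      0.0014]
{'fx': 325.07693016158163, 'fy': 325.07693016158163, 'cx': 274.92202201316434, 'cy': 210.44413605811758, 'position': array([0.40455238, 0.23181371, 0.38411628]), 'rotation': array([-0.19888614, -0.21813251,  1.65226351])}
512 [0.51417495 0.18464229 0.12533647] 7.709735981533837 [0.02957744 0.01270236]
```

View pics/wrist.png

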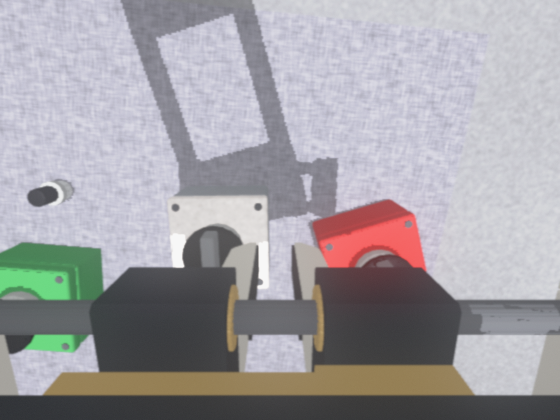

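The wrist view shows the stop box at (220,240), with the bar at (210,250) half hidden by the finger. The red box is at (370,240) and the green one at (50,300). I'll back off a little for a clear look.

Request:
carry_out([
  {"hand":0,"x":0.02,"y":-0.03,"z":0.0,"ax":0,"ay":0,"az":0},
  {"hand":0,"x":0.03,"y":-0.06,"z":0.0,"ax":0,"ay":0,"az":0},
  {"hand":0,"x":0.03,"y":-0.06,"z":0.0,"ax":0,"ay":0,"az":0},
  {"hand":0,"x":0.03,"y":-0.06,"z":0.0,"ax":0,"ay":0,"az":0},
])

```text
t: 1.7
tool_pos: [0.449, 0.1771, 0.4048]
orientation: [-0.142, 3.138, 0.001]
force: [-0.1, 1.3, 0.4]
opening: 0.0006
gripper_force: 0.0
```

Run:
```python
from h import *
im,w=cloud('wrist');cv2.imwrite('pics/wrist2.png',im)
P=w.reshape(-1,3);C=im.reshape(-1,3)
near=np.hypot(P[:,0]-.528,P[:,1]-.181)<.05
B=P[near&(P[:,2]>.119)&(P[:,2]<.14)]
m=B.mean(0);vt=np.linalg.svd(B[:,:2]-m[:2],full_matrices=False)[2]
print(len(B),m,np.degrees(np.arctan2(vt[0,1],vt[0,0])),np.ptp((B[:,:2]-m[:2])@vt.T,axis=0))
print(cv2.minAreaRect(B[:,:2].astype(np.float32)))
W=P[(np.hypot(P[:,0]-.528,P[:,1]-.181)<.075)&(abs(P[:,2]-.072)<.006)&(C.min(1)>130)]
print('cover',len(W),cv2.minAreaRect(W[:,:2].astype(np.float32)),W.mean(0))
H=P[near&(abs(P[:,2]-.106)<.005)];print('head',cv2.minEnclosingCircle(H[:,:2].astype(np.float32)))
goto(.528,.181,.35,np.radians(5.2))
```

```text
6 [0.52792112 0.18493875 0.12683844] 5.003921816974436 [0.00239867 0.00089157]
((0.5279740691184998, 0.1849427968263626), (0.0023986867163330317, 0.0008858144865371287), 5.210218906402588)
cover 2507 ((0.5018661022186279, 0.18222615122795105), (0.04384751245379448, 0.10009000450372696), 5.60329532623291) [0.49533152 0.18229647 0.07156113]
head ((0.0, 0.0), 0.0)
t 1.75 pos [0.449  0.1774 0.4047] F [ 0.03 -0.03  0.15] open 0.00010540200021129863 shift [-0.079  -0.0037  0.0547] rot [0.0004 0.0001 0.0007]
```

View pics/wrist2.png

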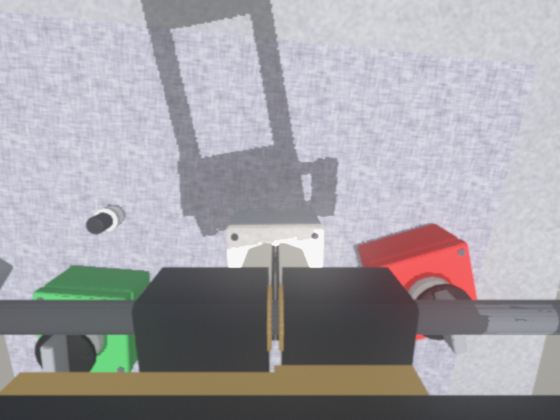

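The gripper hides the bar here, but the cover's edges show, and they put the axis at about (0.530, 0.185). Averaged with the scene and side views, I'll use (0.529, 0.183) with a yaw of 5.3°, which is good enough to press. I'll move over it and come down to 12 mm above the bar.

Request:
carry_out([
  {"hand":0,"x":-0.04,"y":-0.003,"z":0.01,"ax":0,"ay":0,"az":0},
  {"hand":0,"x":-0.08,"y":-0.006,"z":0.04,"ax":0,"ay":0,"az":0},
  {"hand":0,"x":-0.08,"y":-0.006,"z":0.07,"ax":0,"ay":0,"az":0},
  {"hand":0,"x":-0.08,"y":-0.006,"z":0.08,"ax":0,"ay":0,"az":0},
  {"hand":0,"x":-0.08,"y":-0.006,"z":0.08,"ax":0,"ay":0,"az":0},
  {"hand":0,"x":-0.08,"y":-0.006,"z":0.08,"ax":0,"ay":0,"az":0},
])

```text
t: 2.5
tool_pos: [0.5294, 0.1785, 0.3265]
orientation: [-0.144, 3.136, 0.001]
force: [-0.3, -0.3, 0.5]
opening: 0.0006
gripper_force: 0.0
```

Run:
```python
from h import *
goto(.529,.183,.313,np.radians(5.3))
```

```text
t 2.5 pos [0.5294 0.1785 0.3265] F [-0.32 -0.34  0.48] open 0.000573518260043083 shift [0.0001 0.0045 0.0135] rot [ 0.0004  0.0025 -0.0007]
```

Request:
carry_out([
  {"hand":0,"x":0,"y":0.004,"z":0.003,"ax":0,"ay":0,"az":0},
  {"hand":0,"x":0,"y":0.004,"z":0.008,"ax":0,"ay":0,"az":0},
  {"hand":0,"x":0,"y":0.004,"z":0.011,"ax":0,"ay":0,"az":0},
  {"hand":0,"x":0,"y":0.004,"z":0.014,"ax":0,"ay":0,"az":0},
  {"hand":0,"x":0,"y":0.004,"z":0.017,"ax":0,"ay":0,"az":0},
  {"hand":0,"x":0,"y":0.004,"z":0.019,"ax":0,"ay":0,"az":0},
  {"hand":0,"x":0,"y":0.004,"z":0.02,"ax":0,"ay":0,"az":0},
  {"hand":0,"x":0,"y":0.004,"z":0.02,"ax":0,"ay":0,"az":0},
])

```text
t: 3.5
tool_pos: [0.5288, 0.1821, 0.3047]
orientation: [0.143, -3.138, -0.0]
force: [-2.3, 0.7, 3.9]
opening: 0.0003
gripper_force: 1.8
```

Request:
carry_out([
  {"hand":0,"x":0,"y":0,"z":0.0005,"ax":0,"ay":0,"az":0},
  {"hand":0,"x":0,"y":0,"z":0.001,"ax":0,"ay":0,"az":0},
  {"hand":0,"x":0,"y":0,"z":0.001,"ax":0,"ay":0,"az":0},
])

```text
t: 3.88
tool_pos: [0.5288, 0.1821, 0.3038]
orientation: [0.143, -3.138, 0.0]
force: [-2.4, -0.1, 4.5]
opening: 0.0002
gripper_force: 2.3
```

Request:
carry_out([
  {"hand":0,"x":0,"y":0,"z":0.0005,"ax":0,"ay":0,"az":0},
  {"hand":0,"x":0,"y":0,"z":0.001,"ax":0,"ay":0,"az":0},
  {"hand":0,"x":0,"y":0,"z":0.001,"ax":0,"ay":0,"az":0},
])

```text
t: 4.25
tool_pos: [0.5289, 0.1821, 0.3033]
orientation: [-0.143, 3.138, 0.0]
force: [-4.4, -0.1, 8.6]
opening: 0.0004
gripper_force: 4.3
```

Request:
carry_out([
  {"hand":0,"x":0,"y":0,"z":0.0005,"ax":0,"ay":0,"az":0},
  {"hand":0,"x":0,"y":0,"z":0.0005,"ax":0,"ay":0,"az":0},
])

```text
t: 4.5
tool_pos: [0.5289, 0.1821, 0.3033]
orientation: [-0.143, 3.138, 0.0]
force: [-5.0, -0.7, 12.2]
opening: 0.0003
gripper_force: 5.8
```

That is the hard stop: the position has stopped moving and the force is rising. I'll lift off, hold, and check that it stayed in.

Request:
carry_out([
  {"hand":0,"x":0,"y":0,"z":-0.01,"ax":0,"ay":0,"az":0},
  {"hand":0,"x":0,"y":0,"z":-0.035,"ax":0,"ay":0,"az":0},
  {"hand":0,"x":0.01,"y":-0.02,"z":-0.04,"ax":0,"ay":0,"az":0},
  {"hand":0,"x":0.019,"y":-0.04,"z":-0.04,"ax":0,"ay":0,"az":0},
  {"hand":0,"x":0.019,"y":-0.04,"z":-0.04,"ax":0,"ay":0,"az":0},
  {"hand":0,"x":0.019,"y":-0.04,"z":-0.04,"ax":0,"ay":0,"az":0},
])

```text
t: 5.25
tool_pos: [0.5134, 0.1403, 0.3417]
orientation: [0.142, -3.138, -0.0]
force: [-0.1, -0.2, -0.1]
opening: 0.0006
gripper_force: 0.0
```

Run:
```python
from h import *
for n,(u0,u1,v0,v1) in {'scene':(262,330,158,225),'side':(190,250,172,240)}.items():
    w0=np.load(n+'.npy');im,w=cloud(n);cv2.imwrite(f'pics/{n}2.png',im)
    for a in(w0,w):
        P=a[v0:v1,u0:u1].reshape(-1,3);P=P[(np.hypot(P[:,0]-.528,P[:,1]-.182)<.034)]
        print(n,np.percentile(P[:,2],[90,95,98]).round(4))
y=np.radians(5.3);ax=np.array([np.cos(y),np.sin(y)]);ay=np.array([-ax[1],ax[0]])
g=np.array([.529,.183])-.019*ax-.034*ay
goto(*g,.298,y)
```

```text
scene [0.125  0.1271 0.1281]
scene [0.1175 0.1189 0.1199]
side [0.1249 0.1266 0.1273]
side [0.1165 0.1184 0.119 ]
t 5.35 pos [0.5136 0.1407 0.3418] F [-0.78 -0.06 -0.62] open 0.0008815828872797227 shift [-0.0003  0.0067  0.0438] rot [ 0.0001 -0.0005 -0.0013]
```

It is latched: the bar top is 8 mm lower in both views and nothing touches it. Now down beside the bar, on the -x end and -y side, with the tip at z of about 0.112, then in close.

Request:
carry_out([
  {"hand":0,"x":0,"y":0,"z":0.02,"ax":0,"ay":0,"az":0},
  {"hand":0,"x":0,"y":0,"z":0.038,"ax":0,"ay":0,"az":0},
  {"hand":0,"x":0,"y":0,"z":0.043,"ax":0,"ay":0,"az":0},
  {"hand":0,"x":0,"y":0,"z":0.043,"ax":0,"ay":0,"az":0},
  {"hand":0,"x":0,"y":0.006,"z":0.043,"ax":0,"ay":0,"az":0},
  {"hand":0,"x":0,"y":0.012,"z":0.043,"ax":0,"ay":0,"az":0},
  {"hand":0,"x":0,"y":0.012,"z":0.043,"ax":0,"ay":0,"az":0},
])

```text
t: 6.22
tool_pos: [0.5125, 0.1531, 0.2998]
orientation: [-0.144, 3.137, 0.0]
force: [-1.1, -0.8, -1.1]
opening: 0.0004
gripper_force: 0.0
```

Run:
```python
from h import *
from math import *
y0=radians(5.3)
s=read_state();R=cv2.Rodrigues(s['orientation'])[0]
# arc: finger centre at bar-frame (-19,-d), clockwise by th
for d in(.0235,):
  for th in np.arange(0,.96,.1):
    y=y0-th;ax=np.array([cos(y),sin(y)]);ay=np.array([-ax[1],ax[0]])
    g=np.array([.529,.183])-.019*ax-d*ay
    print(round(th,2),(R.T@(np.append(g,.298)-s['tool_pos'])).round(4))
print(s['tool_pos'],s['force'])
```

```text
0.0 [-0.0002  0.0048  0.0018]
0.1 [0.0021 0.0068 0.0018]
0.2 [0.0041 0.009  0.0018]
0.3 [0.0059 0.0114 0.0018]
0.4 [0.0075 0.014  0.0018]
0.5 [0.0088 0.0168 0.0018]
0.6 [0.0098 0.0196 0.0018]
0.7 [0.0105 0.0225 0.0018]
0.8 [0.0109 0.0255 0.0018]
0.9 [0.0111 0.0285 0.0018]
[0.51252275 0.15307516 0.29975777] [-1.07395742 -0.76787546 -1.10591797]
```

Request:
carry_out([
  {"hand":0,"x":0,"y":0.003,"z":0.0015,"ax":0,"ay":0,"az":0},
  {"hand":0,"x":0,"y":0.005,"z":0.0015,"ax":0,"ay":0,"az":0},
  {"hand":0,"x":0.002,"y":0.007,"z":0.0015,"ax":0,"ay":0,"az":0.1},
  {"hand":0,"x":0.004,"y":0.009,"z":0.0015,"ax":0,"ay":0,"az":0.2},
  {"hand":0,"x":0.006,"y":0.0115,"z":0.0015,"ax":0,"ay":0,"az":0.3},
  {"hand":0,"x":0.0075,"y":0.014,"z":0.0015,"ax":0,"ay":0,"az":0.4},
  {"hand":0,"x":0.0075,"y":0.014,"z":0.0015,"ax":0,"ay":0,"az":0.4},
])

```text
t: 7.1
tool_pos: [0.5036, 0.1656, 0.2977]
orientation: [-0.482, -3.104, 0.001]
force: [0.6, -2.3, 0.9]
opening: 0.0004
gripper_force: 0.8
```

```bash
cat > bar.py <<'E'
from h import *
for n,(u0,u1,v0,v1) in {'scene':(262,330,158,225),'side':(190,250,172,240)}.items():
    im,w=cloud(n);cv2.imwrite(f'pics/{n}_%d.png'%(100*read_state()['t']),im)
    P=w[v0:v1,u0:u1].reshape(-1,3);C=im[v0:v1,u0:u1].reshape(-1,3)
    P=P[(np.hypot(P[:,0]-.529,P[:,1]-.183)<.03)&(P[:,2]>.109)&(P[:,2]<.133)]
    m=P.mean(0);vt=np.linalg.svd(P[:,:2]-m[:2],full_matrices=False)[2]
    print(n,len(P),m.round(4),np.degrees(np.arctan(vt[0,1]/vt[0,0])).round(1),np.percentile(P[:,2],[90,98]).round(4))
E
python3 bar.py
```

```text
scene 167 [0.5269 0.1773 0.1182] 16.4 [0.1261 0.1317]
side 98 [0.5353 0.1785 0.116 ] 4.8 [0.1192 0.121 ]
```

Contact is at about 2.4 N, which fits the return spring. I'll continue along the arc past the release angle.

Request:
carry_out([
  {"hand":0,"x":0.0023,"y":0.002,"z":0,"ax":0,"ay":0,"az":0.1},
  {"hand":0,"x":0.0043,"y":0.0043,"z":0,"ax":0,"ay":0,"az":0.2},
  {"hand":0,"x":0.006,"y":0.0067,"z":0,"ax":0,"ay":0,"az":0.3},
  {"hand":0,"x":0.0076,"y":0.0093,"z":0,"ax":0,"ay":0,"az":0.4},
  {"hand":0,"x":0.0076,"y":0.0093,"z":0,"ax":0,"ay":0,"az":0.4},
  {"hand":0,"x":0.0076,"y":0.0093,"z":0,"ax":0,"ay":0,"az":0.4},
])

```text
t: 7.95
tool_pos: [0.499, 0.1769, 0.2975]
orientation: [-1.085, -2.947, 0.001]
force: [-5.7, -1.2, 2.1]
opening: 0.0008
gripper_force: 2.0
```

```bash
python3 bar.py; ls -t pics | head -2
python3 - <<'E'
import cv2,glob,os,numpy as np
a=max(glob.glob('pics/scene_*'),key=os.path.getmtime);b=max(glob.glob('pics/side_*'),key=os.path.getmtime)
x=cv2.imread(a)[145:235,250:340];y=cv2.imread(b)[165:245,180:260]
cv2.imwrite('pics/c2.png',np.hstack([cv2.resize(x,(400,400)),cv2.resize(y,(400,400))]))
E
```

```text
scene 156 [0.5244 0.1785 0.1188] -7.4 [0.1262 0.1312]
side 132 [0.5284 0.1753 0.1175] -8.7 [0.126  0.1315]
side_805.png
scene_800.png
```

View pics/c2.png

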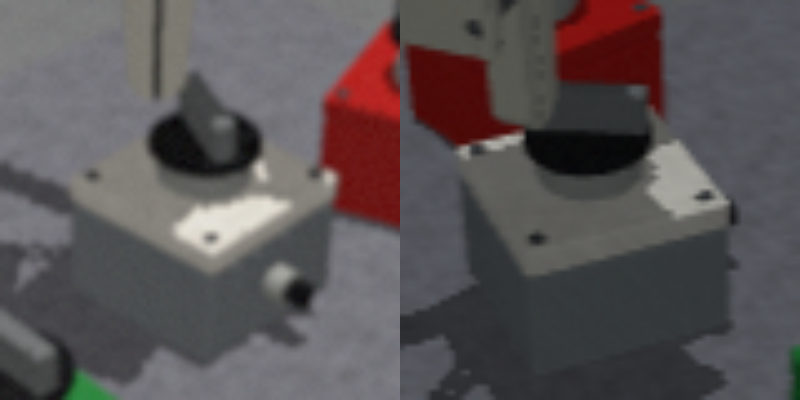

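The bar has turned only about 25°. The fingertip is tapered, so it lags the nominal arc, and the head is still down. I'll push further across the bar.

Request:
carry_out([
  {"hand":0,"x":0.0005,"y":0.002,"z":0,"ax":0,"ay":0,"az":0},
  {"hand":0,"x":0.001,"y":0.004,"z":0,"ax":0,"ay":0,"az":0},
  {"hand":0,"x":0.001,"y":0.005,"z":0,"ax":0,"ay":0,"az":0},
  {"hand":0,"x":0.001,"y":0.006,"z":0,"ax":0,"ay":0,"az":0},
  {"hand":0,"x":0.001,"y":0.006,"z":0,"ax":0,"ay":0,"az":0},
])

```text
t: 8.68
tool_pos: [0.5025, 0.1821, 0.298]
orientation: [-1.088, -2.947, -0.0]
force: [-5.3, -1.5, 3.6]
opening: 0.0002
gripper_force: 3.0
```

```bash
python3 bar.py
python3 - <<'E'
import cv2,glob,os,numpy as np
a=max(glob.glob('pics/scene_*'),key=os.path.getmtime);b=max(glob.glob('pics/side_*'),key=os.path.getmtime)
x=cv2.imread(a)[145:235,250:340];y=cv2.imread(b)[165:245,180:260]
cv2.imwrite('pics/c3.png',np.hstack([cv2.resize(x,(400,400)),cv2.resize(y,(400,400))]))
E
```

```text
scene 159 [0.5224 0.1783 0.1204] -17.1 [0.1291 0.1325]
side 146 [0.5272 0.1746 0.1179] -17.7 [0.1262 0.1317]
```

View pics/c3.png

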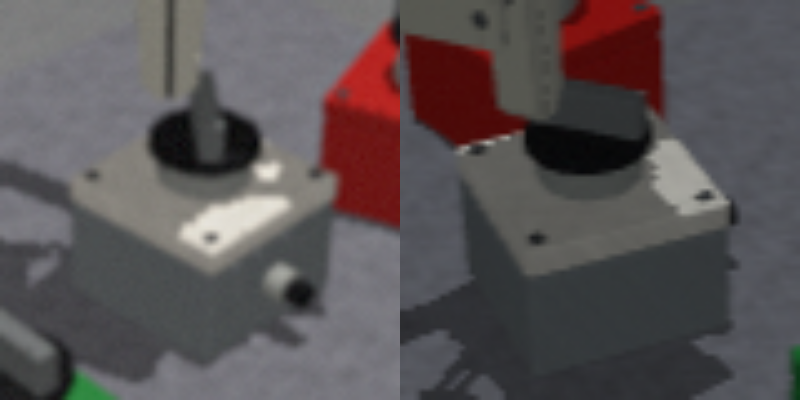

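The bar is at roughly 33° now. It is progressing and the head is still latched, so I'll push on.

Request:
carry_out([
  {"hand":0,"x":0.0005,"y":0.0015,"z":0,"ax":0,"ay":0,"az":0},
  {"hand":0,"x":0.001,"y":0.003,"z":0,"ax":0,"ay":0,"az":0},
  {"hand":0,"x":0.0015,"y":0.0045,"z":0,"ax":0,"ay":0,"az":0},
  {"hand":0,"x":0.002,"y":0.0055,"z":0,"ax":0,"ay":0,"az":0},
  {"hand":0,"x":0.002,"y":0.0055,"z":0,"ax":0,"ay":0,"az":0},
  {"hand":0,"x":0.002,"y":0.0055,"z":0,"ax":0,"ay":0,"az":0},
])

```text
t: 9.52
tool_pos: [0.5045, 0.1867, 0.2977]
orientation: [-1.088, -2.947, 0.003]
force: [-5.3, -6.9, 3.6]
opening: 0.0001
gripper_force: 4.5
```

```bash
python3 bar.py
python3 - <<'E'
import cv2,glob,os,numpy as np
a=max(glob.glob('pics/scene_*'),key=os.path.getmtime);b=max(glob.glob('pics/side_*'),key=os.path.getmtime)
x=cv2.imread(a)[145:235,250:340];y=cv2.imread(b)[165:245,180:260]
cv2.imwrite('pics/c4.png',np.hstack([cv2.resize(x,(400,400)),cv2.resize(y,(400,400))]))
E
```

```text
scene 170 [0.5212 0.1801 0.1203] -29.5 [0.1283 0.1323]
side 146 [0.526  0.1741 0.118 ] -31.9 [0.1255 0.1315]
```

View pics/c4.png

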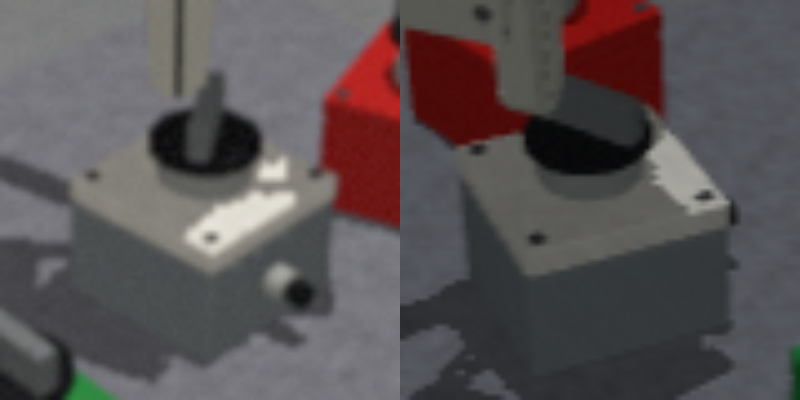

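The bar is at about 40° and the tool feels 3.6 N upward, so finger friction may be holding the head down. I'll push slightly more, then ease the finger upward.

Request:
carry_out([
  {"hand":0,"x":0.0005,"y":0.001,"z":0,"ax":0,"ay":0,"az":0},
  {"hand":0,"x":0.001,"y":0.002,"z":0,"ax":0,"ay":0,"az":0},
  {"hand":0,"x":0.001,"y":0.002,"z":-0.002,"ax":0,"ay":0,"az":0},
  {"hand":0,"x":0.001,"y":0.002,"z":-0.004,"ax":0,"ay":0,"az":0},
  {"hand":0,"x":0.001,"y":0.002,"z":-0.004,"ax":0,"ay":0,"az":0},
])

```text
t: 10.25
tool_pos: [0.5048, 0.1881, 0.3014]
orientation: [-1.089, -2.946, 0.007]
force: [-6.5, -12.0, 3.2]
opening: 0.0004
gripper_force: 5.5
```

```bash
cat >> bar.py <<'E'
    Q=w[v0:v1,u0:u1].reshape(-1,3)
    Q=Q[(C.max(1)<95)&(np.hypot(Q[:,0]-.529,Q[:,1]-.183)<.032)&(Q[:,2]>.09)]
    B=Q[Q[:,2]>.111];m=B.mean(0);vt=np.linalg.svd(B[:,:2]-m[:2],full_matrices=False)[2]
    print(' dark',len(B),np.degrees(np.arctan(vt[0,1]/vt[0,0])).round(1),np.percentile(Q[:,2],[5,50,95,99]).round(4))
E
python3 bar.py
```

```text
scene 166 [0.5236 0.1798 0.1219] -33.7 [0.1286 0.1317]
 dark 103 -46.1 [0.0957 0.1019 0.1233 0.1277]
side 158 [0.5271 0.1737 0.1191] -35.8 [0.1267 0.1311]
 dark 194 -22.9 [0.0954 0.1063 0.1411 0.1514]
```

The head seems to be rising along with the finger. I'll lift further and ease the side push.

Request:
carry_out([
  {"hand":0,"x":0,"y":-0.001,"z":-0.001,"ax":0,"ay":0,"az":0},
  {"hand":0,"x":0,"y":-0.001,"z":-0.003,"ax":0,"ay":0,"az":0},
  {"hand":0,"x":0,"y":-0.001,"z":-0.004,"ax":0,"ay":0,"az":0},
  {"hand":0,"x":0,"y":-0.001,"z":-0.004,"ax":0,"ay":0,"az":0},
])

```text
t: 10.85
tool_pos: [0.5043, 0.1877, 0.3055]
orientation: [1.089, 2.947, -0.005]
force: [-5.0, -8.5, 2.4]
opening: 0.0002
gripper_force: 4.1
```

```bash
python3 bar.py
python3 - <<'E'
import cv2,glob,os,numpy as np
a=max(glob.glob('pics/scene_*'),key=os.path.getmtime);b=max(glob.glob('pics/side_*'),key=os.path.getmtime)
x=cv2.imread(a)[145:235,250:340];y=cv2.imread(b)[165:245,180:260]
cv2.imwrite('pics/c5.png',np.hstack([cv2.resize(x,(400,400)),cv2.resize(y,(400,400))]))
E
```

```text
scene 171 [0.5261 0.1788 0.1238] -37.2 [0.1295 0.1328]
 dark 112 -48.0 [0.0996 0.1062 0.1271 0.1289]
side 182 [0.5287 0.1735 0.1204] -39.3 [0.1267 0.1304]
 dark 214 -26.4 [0.0992 0.1104 0.1413 0.1503]
```

View pics/c5.png

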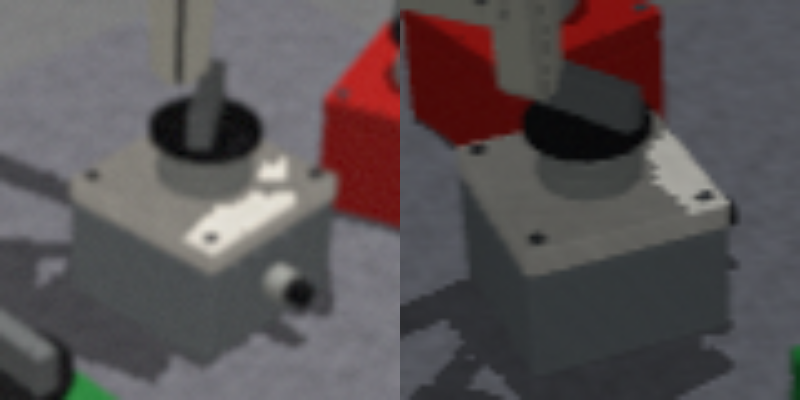

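The head is up: the bar top is at about 0.127 and the collar is showing again. I'll lift a touch more, hold, then back away sideways and raise.

Request:
carry_out([
  {"hand":0,"x":0,"y":0,"z":-0.002,"ax":0,"ay":0,"az":0},
  {"hand":0,"x":0,"y":-0.001,"z":-0.002,"ax":0,"ay":0,"az":0},
  {"hand":0,"x":0,"y":-0.001,"z":-0.002,"ax":0,"ay":0,"az":0},
  {"hand":0,"x":0,"y":-0.005,"z":-0.002,"ax":0,"ay":0,"az":0},
  {"hand":0,"x":0.003,"y":-0.02,"z":-0.002,"ax":0,"ay":0,"az":0},
  {"hand":0,"x":0.005,"y":-0.04,"z":-0.01,"ax":0,"ay":0,"az":0},
  {"hand":0,"x":0.005,"y":-0.04,"z":-0.05,"ax":0,"ay":0,"az":0},
  {"hand":0,"x":0.005,"y":-0.04,"z":-0.07,"ax":0,"ay":0,"az":0},
])

```text
t: 11.95
tool_pos: [0.475, 0.1619, 0.3782]
orientation: [1.088, 2.944, 0.005]
force: [-0.2, -0.1, -0.8]
opening: 0.0005
gripper_force: 0.0
```

```bash
python3 bar.py
python3 - <<'E'
import cv2,glob,os,numpy as np
a=max(glob.glob('pics/scene_*'),key=os.path.getmtime);b=max(glob.glob('pics/side_*'),key=os.path.getmtime)
x=cv2.imread(a)[145:235,250:340];y=cv2.imread(b)[165:245,180:260]
cv2.imwrite('pics/c6.png',np.hstack([cv2.resize(x,(400,400)),cv2.resize(y,(400,400))]))
E
```

```text
scene 205 [0.5302 0.1808 0.1205] 7.2 [0.1276 0.1291]
 dark 166 8.2 [0.1008 0.1082 0.1271 0.1288]
side 218 [0.5267 0.178  0.1202] 5.4 [0.1273 0.1281]
 dark 207 5.4 [0.1007 0.1105 0.1273 0.1282]
```

View pics/c6.png

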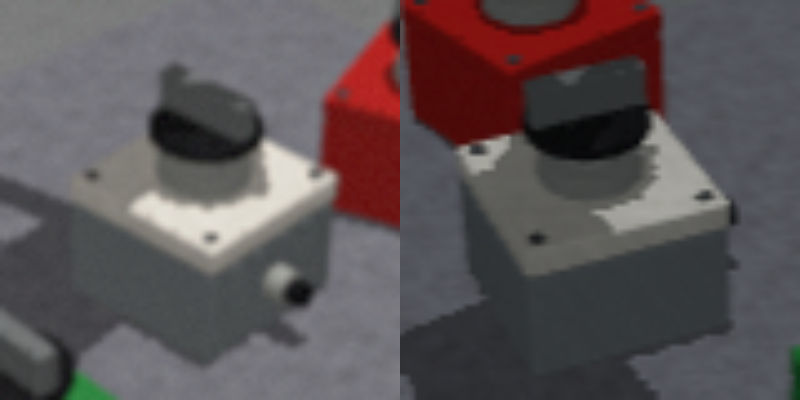

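The button is out (bar top at 0.127) and turned back to about 5.4°, which is its rest angle. The arm is clear, so I'll hand in.

```bash
python3 -c "
from plant import robot
print(robot.close_job())"
```

```text
the job is handed in; nothing more can be done
None
```

I pressed the stop button until it latched, saw it stay in with the finger off, then turned it clockwise until it came back out and returned to rest; the job is handed in, but no verdict came back.

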